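Start an order: hang its tag, bring its jar to the front and hold it there

ROBOT

A 7-joint arm with a two-finger parallel gripper is mounted at the origin on the work surface. World frame = base frame: x ahead of the robot, y to its left, z up, the work surface at z = 0. Lengths are in m, angles in rad, forces in N, time in s.
With the tool pointing down it reaches from about 0.4 to 0.85 m from the base axis. Payload 10.4 kg.
Tool frame: the origin (TCP) lies midway between the tips of the shut fingers; the grasp point (between the pads) lies 19 mm behind it; z points along the fingers, y is the line along which they close (so a half turn about z gives the same grasp; the last joint's range is limited). The gripper opens to 85 mm and grips with 20 to 120 N. Pads are 22 mm wide; open, the fingers measure 114 mm over their backs; the gripper's body (76 mm by 85 mm) begins 54 mm behind the grasp point. The pads swing forward as they close: fully open they stand 13 mm farther back than shut.
Start: joints at [1.082, 0.332, -0.065, 1.46, 0.022, 1.35, -0.088], TCP at [0.281, -0.558, 0.231] pointing down, gripper open.
Joint ranges: [-2.6, 2.6], [-0.5, 2.12], [-1.47, 1.34], [0.16, 2.42], [-1.27, 4.41], [0.06, 2.06], [-2.6, 2.6]. Speed limits (rad/s): [2.22, 2.22, 2.79, 2.79, 3.14, 3.14, 3.14].

INTERFACE

Orientations are given as a rotation vector (axis times angle).
In Python, from station import robot gives the robot as it stands.
- The arm moves only by the tool move_arm, never from a script. Its argument "rows" is a list of rows, each an object of numbers: "x", "y", "z": the shift along the world's x, y, z in cm; "rx", "ry", "rz": the turn, a rotation vector about the world's x, y, z in degrees. In form: [{"x": .., "y": .., "z": .., "rx": .., "ry": .., "rz": ..}, ...]. A call has 1 to 5 rows; each row shifts and turns the commanded pose from where the row before left it; what a row does not reach is not made up. A row lasts 1/8 s, in which the tool goes at most 62.5 mm and 10.7 degrees, less where a joint would pass 70% of its speed; a pose out of reach is approached as far as the arm can. A call with a gripper value outside its range is refused whole. "grip" is the closure in counts, from 0 (fully open) to 255 (shut), set as the call begins (left out, the last holds). The fingers move at their own pace and stop on an object; "newtons" is the grip in N (left out, the last holds). Time passes only in rows, so rows that do not move let the fingers close. It gives the time, the measured TCP pose, the force, the opening and the grip force at its end, in the units of the state.
- robot.read_state(): the state, without advancing time (a new reading comes with each control period).
- robot.snapshot(name): name is "scene" or "side" or "wrist"; returns a dict with "pixels" (400x640x3 uint8, blue, green, red), "fx", "fy", "cx", "cy" (pixels), "view" (4x4, takes a point from world to camera coordinates). Camera axes: x right, y down, z forward; pixel columns grow to the right and rows downward; lengths in m; the calibration is good to about 2 mm. A picture is of the moment at which its call begins. There is no depth.
- robot.job_done(): hands the job in; it is judged then, once.
Trained networks look in a picture, given as the dict that the camera call returned (one of the last four; its "shot" number tells which), for a name from the list of things; names that differ only in an ending like _2 or _b are one class to them, and where a whole thing is asked for, a point or a joint stands for the part that bears it (a point fixed in the world has none). Each returns a list of dicts, best first, with "confidence" (0 to 1); they miss things now and then, are a little off and sometimes report something else, mostly with a low value. They report only what shows in the picture. A call takes as long as a camera call.
- robot.boxes_of(name, picture): "uv" ([column, row] in pixels, amid what is visible of it).
- robot.outline_of(name, picture): "mask" (400x640 bool, what is visible of it) and "uv" ([column, row] in pixels, amid what is visible of it).
The state is a dict: "time": time; "qpos": joint angles; "qvel": joint speeds; "joint_efforts": joint torques, N m; "tool_pos": TCP position; "tool_rot": TCP orientation; "ft_force": force on the tool from outside, world axes, zero at the start; "torque": the same for the moment, N m; "gripper_width": finger opening in m; "finger_force": force on a finger pad.
Only numpy, scipy, OpenCV 4.12 (cv2) and the standard library are available. Lean on these libraries where they do the work, as an engineer would, in place of code of your own. Each camera call takes 0.05 s, during which the arm holds its last target. There are 200 camera calls.

TASK

Start the orange order at the packing bench: lift the orange tag out of its stand and hang it by its eye on the red hook, letting it go there. Then turn the spring-return carousel by one of its steel posts until the jar with the orange lid is right at the front, lined up with the yellow pointer, and finish still holding the turntable still there by the post; keep all four jars standing in their cups and leave the other things on the bench alone.

Things in the scene. Friction and masses are not known exactly. Their poses are not given: they have to be found in the camera images.
- carousel: Fixed foot of the carousel; origin on the turning axis at table height. Its own -x is the FRONT, shown by a flat yellow pointer (8 mm high, out to 198 mm from the axis). On it turns a grey disc, radius 135 mm, top 40 mm above the table, with five black cups (rims 14 mm high, 60 mm across, centres 85 mm from the axis) and five steel posts between them. At the start the front cup is empty, a jar in each other.
- turntable (a joint): Angle of the turntable, rad, counter-clockwise from above positive; 0 at the start, stops at +-3.1. A return spring (0.08 N m/rad, damping 0.08 N m s/rad, friction 0.01 N m) turns it back to about 0 when let go, so it has to be held. The orange jar starts 72 or 144 degrees from the front, on either side.
- front (a point): Point 85 mm from the carousel's axis towards the front pointer, 70 mm above the table: where the centre of the orange jar must be brought.
- tag: Orange plastic order tag, 8 mm thick (its x is normal to its faces), upright along z; origin at the middle of its bottom edge; 60 g. Body 64 mm wide (y) and 105 mm tall, topped by a grip tab 24 mm wide, 45 mm tall (150 mm overall). A round eye, 30 mm in diameter, goes through along x, its centre 84 mm above the bottom edge; both sides alike.
- tag_center (a point): Centre of the orange tag, 75 mm above its bottom edge; grip the tab across the 8 mm thickness from above, 50 to 75 mm above this point (high enough on the tab that the fingertips stay above the eye). Axes as the tag's.
- tag_eye (a point): Centre of the tag's eye, 66 mm below the top of the tab. Axes as the tag's.
- stand: Fixed grey block, 64 x 90 x 40 mm, with an open-topped slot along its own y, 12 mm wide, its floor 12 mm above the table, in which the tag stands upright (28 mm deep); origin at the middle of its underside.
- hook: Fixed steel stand, foot 90 x 100 x 12 mm; origin at table height on the axis of its post (16 mm in diameter, top 162 mm above the table). From the post's top a red bar, 8 mm in diameter, runs level towards the stand's own -x, centre line 160 mm above the table, to 78 mm out, where its end turns up by 7 mm.
- hook_mid (a point): Point on the centre line of the red bar, 42 mm out from the post, 160 mm above the table; x along the bar (its free end is at -x), z up. The hung tag's eye centre is about 11 mm below the bar's centre line.
- jar_orange_center (a point): closed white jar, 50 mm in diameter, 60 mm tall, its lid orange with a band of the same colour; this point is its centre, 30 mm above its underside. It stands loose in one of the turntable's cups, its lid top 100 mm above the table. This is the jar to bring to the front.
- jar_blue_center (a point): closed white jar, 50 mm in diameter, 60 mm tall, its lid blue with a band of the same colour; this point is its centre, 30 mm above its underside. It stands loose in one of the turntable's cups, its lid top 100 mm above the table.
- jar_green_center (a point): closed white jar, 50 mm in diameter, 60 mm tall, its lid green with a band of the same colour; this point is its centre, 30 mm above its underside. It stands loose in one of the turntable's cups, its lid top 100 mm above the table.
- jar_black_center (a point): closed white jar, 50 mm in diameter, 60 mm tall, its lid black with a band of the same colour; this point is its centre, 30 mm above its underside. It stands loose in one of the turntable's cups, its lid top 100 mm above the table.
- parcel: bystander: closed carton, 110 x 150 x 70 mm, origin at its underside
- goods: bystander: green product box, 60 x 90 x 110 mm, origin at its underside
- tape2: bystander: yellow tape roll, 90 mm in diameter, 40 mm high, origin at its underside
- scanner: bystander: black hand scanner lying down, about 100 x 145 x 30 mm, origin at its underside
- post0 (a point): Steel post of the turntable, smooth and round, 14 mm in diameter, 115 mm from the axis, from the disc up to 150 mm above the table; this point is on its axis, 136 mm above the table. It may turn between the fingers. At the start it stands 36 degrees counter-clockwise from the front.
- post1 (a point): Steel post of the turntable, smooth and round, 14 mm in diameter, 115 mm from the axis, from the disc up to 150 mm above the table; this point is on its axis, 136 mm above the table. It may turn between the fingers. At the start it stands 108 degrees counter-clockwise from the front.
- post2 (a point): Steel post of the turntable, smooth and round, 14 mm in diameter, 115 mm from the axis, from the disc up to 150 mm above the table; this point is on its axis, 136 mm above the table. It may turn between the fingers. At the start it stands 180 degrees counter-clockwise from the front.
- post3 (a point): Steel post of the turntable, smooth and round, 14 mm in diameter, 115 mm from the axis, from the disc up to 150 mm above the table; this point is on its axis, 136 mm above the table. It may turn between the fingers. At the start it stands 252 degrees counter-clockwise from the front.
- post4 (a point): Steel post of the turntable, smooth and round, 14 mm in diameter, 115 mm from the axis, from the disc up to 150 mm above the table; this point is on its axis, 136 mm above the table. It may turn between the fingers. At the start it stands 324 degrees counter-clockwise from the front.

How it is judged:
On the way, in this order (a step that is already met when the one before it is completed fails the run):
1. the tag hangs by its eye on the red hook, let go (contact force between tag and hook above 0.1 N and contact force between the fingers and tag below 0.05 N and x of tag_eye in the frame of hook_mid between -0.037 and 0.037 m and y of tag_eye in the frame of hook_mid between -0.015 and 0.015 m and z of tag_eye in the frame of hook_mid between -0.018 and 0.004 m), for 0.3 s.
2. the orange jar is at the front and the turntable is held still by the fingers (horizontal distance between jar_orange_center and front below 0.012 m and contact force between the fingers and carousel above 0.4 N and velocity of joint turntable between -0.05 and 0.05 rad/s), for 0.3 s.
At the end, for the whole second after the job is handed in: The tag hangs on the red bar through its eye, not touched by the fingers; the orange jar's centre is within 12 mm (horizontally) of the front point; the fingers press on the turntable (over 0.4 N) and it stands still (under 0.05 rad/s); all four jars stand upright (within 0.2 rad) in their cups (all of step 1 and all of step 2 and angle between each of jar_orange_center, jar_blue_center, jar_green_center, jar_black_center's own z axis and vertical below 0.2 rad and height (world z) of each of jar_orange_center, jar_blue_center, jar_green_center, jar_black_center below 0.078 m); the arm keeps its last pose, push and grip.
It fails at once if a jar is lifted out of its cup or tipped over (height (world z) of any of jar_orange_center, jar_blue_center, jar_green_center, jar_black_center above 0.09 m or angle between any of jar_orange_center, jar_blue_center, jar_green_center, jar_black_center's own z axis and vertical above 0.4 rad).
It fails at once if a bystander on the bench is pushed more than 40 mm (distance of any of tape2, parcel, goods, scanner from where it was at the start of the episode above 0.04 m).
It also fails if it takes over 53 s, if anything falls off the work surface, if the arm or the gripper's body presses on something with over 40 N, if the wrist force passes 120 N, or if a joint passes its speed limit or range.

## Working session

There is one attempt and no reset: what is moved stays moved. The work goes in short steps, Python scripts to look and compute and a tool call to move; the robot and the scene stay as the last step left them, time stands still between calls to the robot, and variables do not carry over. Pictures are saved under pics/ and viewed, at most 10 in all, crops included, and the job is handed in when it is done.

Besides the shell and the picture viewer there is one more tool, called after ">>>" as name(argument=value, ...), one argument or row to a line, values as JSON. move_arm: Moves the arm, as the interface text tells. Its arguments: {"type":"object","properties":{"rows":{"type":"array","items":{"type":"object","properties":{"x":{"type":"number"},"y":{"type":"number"},"z":{"type":"number"},"rx":{"type":"number"},"ry":{"type":"number"},"rz":{"type":"number"}}}},"grip":{"type":"number"},"newtons":{"type":"number"}},"required":["rows"]}

```bash
mkdir -p pics; ls
python3 - <<'E'
from station import robot
import cv2,numpy as np
s=robot.read_state();print({k:np.round(v,3).tolist() for k,v in s.items()})
ims=[]
for n in("scene","side"):
    p=robot.snapshot(n);cv2.imwrite(f"pics/{n}0.png",p["pixels"]);print(n,p["fx"],p["fy"],p["cx"],p["cy"],np.round(p["view"],4).tolist())
    for t in("tag","stand","hook","carousel","jar_orange_center","jar_blue_center","jar_green_center","jar_black_center","parcel","goods","tape2","scanner","tag_eye","hook_mid","post0"):
        try:
            r=robot.boxes_of(t,p);print(t,[(np.round(q["uv"],1).tolist(),round(q["confidence"],2)) for q in r][:5])
        except Exception as e:print(t,e)
E
```

```text
pics
{'time': 0.0, 'qpos': [1.082, 0.333, -0.065, 1.461, 0.022, 1.35, -0.089], 'qvel': [-0.0, -0.0, -0.0, 0.001, 0.0, 0.0, -0.0], 'joint_efforts': [-0.0, -62.545, 0.049, -39.16, 0.016, 0.01, -0.0], 'tool_pos': [0.281, -0.558, 0.23], 'tool_rot': [-3.055, -0.725, 0.001], 'ft_force': [0.233, 0.494, -1.069], 'torque': [-0.022, 0.025, -0.01], 'finger_force': 0.0, 'gripper_width': 0.085}
scene 422.39892095122207 422.39892095122207 319.4810934982298 197.1674601806728 [[0.1753, 0.9844, 0.0133, -0.1208], [0.8223, -0.139, -0.5517, -0.3635], [-0.5413, 0.1076, -0.8339, 1.685], [0.0, 0.0, 0.0, 1.0]]
tag [([346.4, 180.9], 0.9)]
stand [([263.6, 239.1], 0.42)]
hook [([390.6, 240.3], 0.72), ([242.2, 258.1], 0.58)]
carousel [([261.0, 239.8], 0.91)]
jar_orange_center [([244.1, 257.6], 0.69)]
jar_blue_center [([229.9, 231.3], 0.69)]
jar_green_center [([286.9, 221.7], 0.77)]
jar_black_center []
parcel [([262.4, 240.1], 0.73), ([171.7, 262.0], 0.6)]
goods [([461.4, 189.6], 0.96), ([169.3, 260.3], 0.25), ([261.3, 241.3], 0.24)]
tape2 [([442.9, 156.2], 0.76)]
scanner [([182.3, 175.8], 0.7), ([263.5, 240.9],
[... 316 characters left out ...]
2, -0.5581, 1.4026], [0.0, 0.0, 0.0, 1.0]]
tag [([318.8, 218.7], 0.7)]
stand [([315.0, 239.1], 0.9)]
hook [([235.1, 226.2], 0.76), ([330.6, 154.5], 0.17)]
carousel [([343.8, 180.5], 0.85)]
jar_orange_center [([333.4, 156.0], 0.79)]
jar_blue_center [([357.7, 159.3], 0.72)]
jar_green_center [([326.8, 178.7], 0.72)]
jar_black_center [([315.6, 162.9], 0.59), ([244.3, 336.0], 0.46), ([237.1, 232.8], 0.33)]
parcel [([376.3, 144.3], 0.97)]
goods [([198.1, 280.6], 0.72)]
tape2 [([242.8, 334.3], 0.88)]
scanner [([341.7, 178.9], 0.7), ([444.1, 176.4], 0.68)]
tag_eye [([313.8, 217.7], 0.66), ([317.4, 238.6], 0.49)]
hook_mid [([236.9, 230.8], 0.75)]
post0 [([440.9, 176.6], 0.68), ([339.6, 178.2], 0.59)]
```

Run:
```python
import cv2
a=cv2.imread("pics/scene0.png")[120:310,150:480];cv2.imwrite("pics/scene0c.png",cv2.resize(a,None,fx=2.4,fy=2.4,interpolation=cv2.INTER_CUBIC))
a=cv2.imread("pics/side0.png")[100:350,170:480];cv2.imwrite("pics/side0c.png",cv2.resize(a,None,fx=2.4,fy=2.4,interpolation=cv2.INTER_CUBIC))
```

```text
(no output)
```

View pics/scene0c.png

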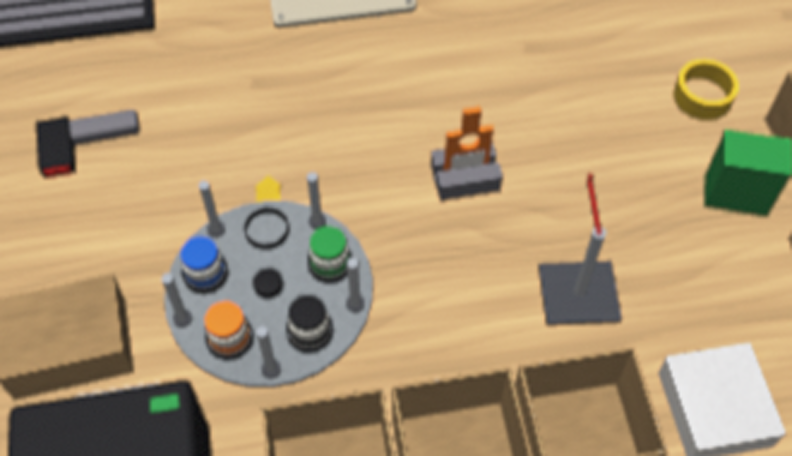

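View pics/side0c.png

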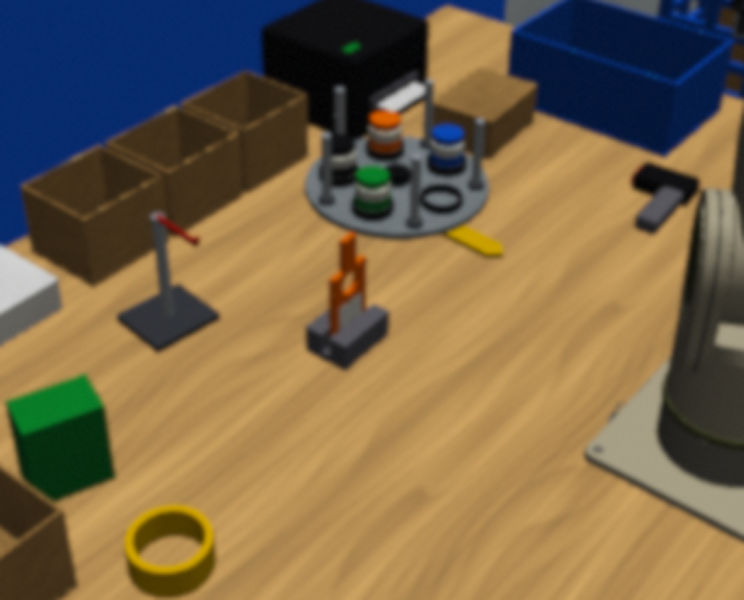

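```bash
cat > h.py <<'E'
import numpy as np,cv2
from station import robot
from scipy.optimize import minimize
def proj(p,X):
    X=np.atleast_2d(X);c=X@p["view"][:3,:3].T+p["view"][:3,3]
    return np.c_[p["fx"]*c[:,0]/c[:,2]+p["cx"],p["fy"]*c[:,1]/c[:,2]+p["cy"]]
def back(p,uv,z):
    R=np.array(p["view"])[:3,:3];o=-R.T@np.array(p["view"])[:3,3]
    d=R.T@np.array([(uv[0]-p["cx"])/p["fx"],(uv[1]-p["cy"])/p["fy"],1])
    return o+d*(z-o[2])/d[2]
def hsv(p,h0,h1,s=120,v=60):
    H=cv2.cvtColor(p["pixels"],cv2.COLOR_BGR2HSV)
    return cv2.inRange(H,(h0,s,v),(h1,255,255))
def blobs(m,k=6,amin=8):
    n,l,st,c=cv2.connectedComponentsWithStats(m)
    return [(int(st[i,4]),c[i].round(1).tolist(),st[i,:4].tolist()) for i in sorted(range(1,n),key=lambda i:-st[i,4])[:k] if st[i,4]>=amin]
def frame(x,y,yaw,L,z0=0):
    L=np.asarray(L,float);c,s=np.cos(yaw),np.sin(yaw)
    return np.c_[x+c*L[:,0]-s*L[:,1],y+s*L[:,0]+c*L[:,1],L[:,2]+z0]
E
python3 - <<'E'
from h import *
for n in("scene","side"):
    p=robot.snapshot(n)
    for nm,a in dict(red=(0,5,150,60),red2=(174,180,150,60),orange=(8,14,190,90),yellow=(22,32,190,90),blue=(105,120,170,80),green=(55,75,150,40)).items():
        print(n,nm,blobs(hsv(p,*a),5))
    for nm,z in (("jar_orange_center",.085),("jar_blue_center",.085),("jar_green_center",.085),("jar_black_center",.085),("parcel",.035),("goods",.055),("tape2",.02),("scanner",.015),("tag",.1),("hook",.05)):
        r=robot.boxes_of(nm,p)
        if r: print(nm,back(p,r[0]["uv"],z).round(3))
E
```

```text
scene red [(33, [173.5, 190.4], [168, 189, 12, 4]), (32, [396.8, 204.2], [395, 194, 5, 22])]
scene red2 []
scene orange [(121, [345.3, 175.1], [337, 166, 17, 18]), (9, [245.8, 257.6], [242, 255, 8, 5])]
scene yellow [(38, [261.4, 198.7], [258, 195, 8, 7])]
scene blue [(9399, [575.1, 135.4], [506, 47, 134, 174]), (6006, [100.3, 234.4], [50, 178, 91, 111]), (1676, [26.8, 282.4], [0, 162, 56, 172]), (229, [16.7, 272.2], [10, 260, 14, 25]), (207, [22.6, 247.2], [17, 236, 13, 24])]
scene green [(698, [462.3, 189.2], [445, 175, 35, 33]), (127, [286.1, 220.6], [280, 215, 13, 12]), (53, [218.0, 287.6], [213, 285, 11, 6])]
jar_orange_center [ 0.674 -0.217  0.085]
jar_blue_center [ 0.591 -0.244  0.085]
jar_green_center [ 0.581 -0.083  0.085]
jar_black_center [ 0.678 -0.136  0.085]
parcel [ 0.631 -0.44   0.035]
goods [0.531 0.511 0.055]
tape2 [0.346 0.529 0.02 ]
scanner [ 0.292 -0.419  0.015]
tag [0.468 0.117 0.1  ]
hook [0.661 0.23  0.05 ]
side red [(27, [240.8, 193.8], [237, 191, 9, 7])]
side red2 []
side orange [(256, [314.5, 213.2], [308, 197, 14, 32]), (77, [329.7, 149.2], [324, 146, 13, 8])]
side yellow [(476, [240.5, 325.7], [222, 310, 37, 35]), (157, [368.0, 200.0], [356, 194, 23, 13])]
side blue [(71399, [148.5, 108.3], [0, 0, 388, 400]), (492, [438.7, 117.2], [384, 98, 92, 38]), (458, [581.5, 148.1], [569, 119, 25, 54]), (341, [588.7, 91.7], [543, 67, 70, 44]), (178, [463.4, 73.0], [450, 60, 27, 23])]
side green [(1470, [195.6, 281.6], [174, 257, 42, 50]), (94, [325.0, 173.0], [318, 170, 15, 8]), (36, [316.2, 119.4], [312, 117, 9, 6]), (27, [325.3, 185.4], [320, 184, 12, 4])]
jar_orange_center [ 0.637 -0.199  0.085]
jar_blue_center [ 0.558 -0.243  0.085]
jar_green_center [ 0.568 -0.084  0.085]
jar_black_center [0.396 0.196 0.085]
parcel [ 0.612 -0.452  0.035]
goods [0.538 0.485 0.055]
tape2 [0.343 0.521 0.02 ]
scanner [ 0.304 -0.428  0.015]
tag [0.43 0.13 0.1 ]
hook [0.622 0.256 0.05 ]
```

```bash
cat >> h.py <<'E'
TAG=[np.array(q,float) for q in ([[-32,28],[32,28],[32,105],[12,105],[12,150],[-12,150],[-12,105],[-32,105]],)]
HOLE=np.c_[15*np.cos(np.linspace(0,6.28,25)),84+15*np.sin(np.linspace(0,6.28,25))]
SC=4
def tagmask(p,x,y,yaw,z0):
    def im(poly,dx):
        m=np.zeros((400*SC,640*SC),np.uint8);L=np.c_[np.full(len(poly),dx),poly]/1000
        cv2.fillPoly(m,[np.round((proj(p,frame(x,y,yaw,L,z0))+.5)*SC).astype(np.int32)],1);return m
    P=TAG[0];s=im(HOLE,-4)&im(HOLE,4)
    o=im(P,-4)|im(P,4)
    # side walls
    for i in range(len(P)):
        a,b=P[i],P[(i+1)%len(P)];L=np.array([[-4,*a],[4,*a],[4,*b],[-4,*b]])/1000
        cv2.fillPoly(o,[np.round((proj(p,frame(x,y,yaw,L,z0))+.5)*SC).astype(np.int32)],1)
    o[s>0]=0
    return cv2.resize(o.astype(np.float32),(640,400),interpolation=cv2.INTER_AREA)
def fittag(pics,g,z0=.012,fix=True):
    ms=[hsv(p,4,17,150,50)>0 for p in pics];w=[]
    for p,m in zip(pics,ms):
        c=proj(p,[[g[0],g[1],.1]])[0].astype(int);k=np.zeros_like(m)
        k[max(c[1]-70,0):c[1]+70,max(c[0]-70,0):c[0]+70]=1;w.append(m&k)
    def f(q):
        e=0
        for p,m in zip(pics,w):
            r=tagmask(p,q[0],q[1],q[2],z0);e+=np.abs(r-m).sum()/max(m.sum(),1)
        return e
    best=min((minimize(f,[g[0],g[1],a],method="Nelder-Mead",options=dict(initial_simplex=[[g[0],g[1],a],[g[0]+.015,g[1],a],[g[0],g[1]+.015,a],[g[0],g[1],a+.3]],xatol=2e-4,fatol=1e-3)) for a in g[2:]),key=lambda r:r.fun)
    return best.x,best.fun
E
python3 - <<'E'
from h import *
a=robot.snapshot("scene");b=robot.snapshot("side")
print(fittag([a,b],[.45,.125,-.6,-.2,.2,.6]))
R=lambda p,box:np.argwhere(hsv(p,0,7,110,60)[box[1]:box[1]+box[3],box[0]:box[0]+box[2]])[:,::-1]+box[:2]
for p,box in((a,(385,185,25,45)),(b,(225,180,35,30))):
    q=R(p,box).astype(float);m=q.mean(0);d=np.linalg.svd(q-m)[2][0];t=(q-m)@d
    for e in(t.min(),t.max()): print((m+d*e).round(1),back(p,m+d*e,.162).round(4))
# carousel: lids blobs
for p,L in((a,dict(o=(242,255)),),(b,{})): pass
def lids(p):
    out={}
    for nm,(h,s,v),z in(("o",(4,17,),150) if 0 else ("o",(8,150,60),.1),): pass
# disc fit using outline
for p in(a,b):
    for nm in("jar_orange_center","jar_blue_center","jar_green_center","jar_black_center"):
        for r in robot.outline_of(nm,p)[:1]:
            print(nm,round(r["confidence"],2),r["mask"].sum(),back(p,np.array(np.nonzero(r["mask"])).mean(1)[::-1],.072).round(4))
E
```

```text
(array([0.44805086, 0.12515431, 0.18712004]), np.float64(1.5670423769837636))
[395.1 193. ] [0.5774 0.2475 0.162 ]
[398.9 216. ] [0.6569 0.2367 0.162 ]
[235.8 190.3] [0.6517 0.2354 0.162 ]
[250.8 200.3] [0.5813 0.2439 0.162 ]
jar_orange_center 0.6 298 [ 0.6656 -0.2228  0.072 ]
jar_blue_center 0.56 293 [ 0.5665 -0.246   0.072 ]
jar_green_center 0.82 304 [ 0.5797 -0.084   0.072 ]
jar_black_center 0.74 2404 [ 0.6429 -0.4201  0.072 ]
jar_orange_center 0.62 210 [ 0.6649 -0.2347  0.072 ]
jar_blue_center 0.55 234 [ 0.5651 -0.2536  0.072 ]
jar_green_center 0.55 264 [ 0.5761 -0.0899  0.072 ]
jar_black_center 0.76 178 [ 0.6625 -0.1288  0.072 ]
```

>>> move_arm(
  rows=[
    {"x":2.8,"y":4,"z":1,"rz":5},
    {"x":2.8,"y":4,"z":1,"rz":5},
    {"x":2.8,"y":4,"z":1,"rz":5},
    {"x":2.8,"y":4,"z":1,"rz":5},
    {"x":2.8,"y":4,"z":1,"rz":5},
  ],
  grip=0,
)

```text
schema error: expected keys x, y, z, rx, ry, rz
```

>>> move_arm(
  rows=[
    {"x":1,"y":5.6,"rz":5},
    {"x":1,"y":5.6,"rz":5},
    {"x":1,"y":5.6,"rz":5},
    {"x":1,"y":5.6,"rz":5},
    {"x":1,"y":5.6,"rz":5},
  ],
)

```text
schema error: expected keys x, y, z, rx, ry, rz
```

Run:
```python
from h import *
p=robot.snapshot("wrist");cv2.imwrite("pics/w1.png",p["pixels"])
s=robot.read_state();print(s["tool_pos"],s["tool_rot"],p["fx"]);print(np.round(p["view"],3))
```

```text
[ 0.28076155 -0.55841229  0.23132659] [3.05670128e+00 7.25130181e-01 6.03520395e-05] 344.1003702964826
[[ 0.451 -0.893  0.    -0.625]
 [-0.856 -0.432  0.285 -0.039]
 [-0.254 -0.129 -0.959  0.378]
 [ 0.     0.     0.     1.   ]]
```

View pics/w1.png

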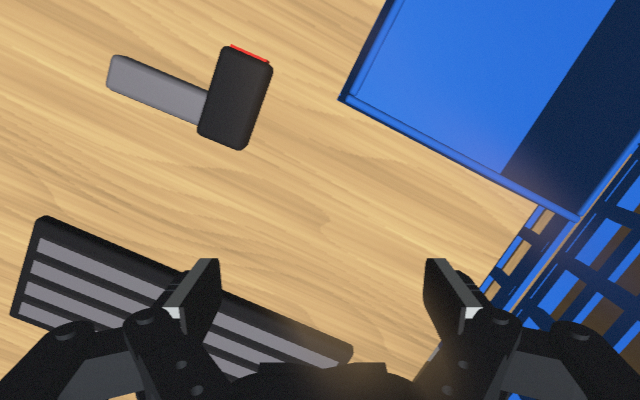

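>>> move_arm(
  rows=[
    {"x":2.8,"y":4,"z":1,"rx":0,"ry":0,"rz":5},
    {"x":2.8,"y":4,"z":1,"rx":0,"ry":0,"rz":5},
    {"x":2.8,"y":4,"z":1,"rx":0,"ry":0,"rz":5},
    {"x":2.8,"y":4,"z":1,"rx":0,"ry":0,"rz":5},
    {"x":2.8,"y":4,"z":1,"rx":0,"ry":0,"rz":5},
  ],
  grip=0,
)

```text
time: 3.88
tool_pos: [0.4215, -0.3571, 0.2819]
tool_rot: [2.825, 1.373, 0.0]
ft_force: [1.2, -0.3, -0.1]
gripper_width: 0.085
finger_force: 0.0
```

>>> move_arm(
  rows=[
    {"x":1,"y":5.6,"z":1,"rx":0,"ry":0,"rz":5},
    {"x":1,"y":5.6,"z":1,"rx":0,"ry":0,"rz":5},
    {"x":1,"y":5.6,"z":1,"rx":0,"ry":0,"rz":5},
    {"x":1,"y":5.6,"z":1,"rx":0,"ry":0,"rz":5},
    {"x":1,"y":5.6,"z":1,"rx":0,"ry":0,"rz":5},
  ],
)

```text
time: 4.5
tool_pos: [0.4707, -0.0766, 0.3319]
tool_rot: [2.461, 1.952, 0.0]
ft_force: [1.2, 0.2, -0.1]
gripper_width: 0.0853
finger_force: 0.0
```

Run:
```python
from h import *
p=robot.snapshot("wrist");cv2.imwrite("pics/w2.png",p["pixels"]);np.save("w2.npy",p,allow_pickle=True)
s=robot.read_state();print(s["time"],s["tool_pos"],s["tool_rot"]);print(np.round(p["view"],3))
```

```text
4.55 [ 0.47217012 -0.06810241  0.3336366 ] [2.44694396 1.96867607 0.00563621]
[[ 0.974 -0.226  0.002 -0.476]
 [-0.217 -0.933  0.286 -0.036]
 [-0.063 -0.279 -0.958  0.483]
 [ 0.     0.     0.     1.   ]]
```

View pics/w2.png

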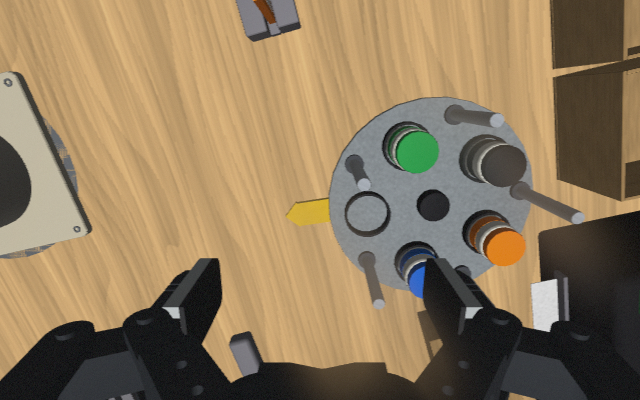

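Run:
```python
from h import *
from scipy.optimize import least_squares
p=np.load("w2.npy",allow_pickle=True).item()
def pol(r,a,z): a=np.radians(a); return [-r*np.cos(a),-r*np.sin(a),z]
obs=[(pol(.115,36,.15),(378,303)),(pol(.115,324,.15),(363,185)),(pol(.115,252,.15),(497,121)),(pol(.115,180,.15),(577,216)),
(pol(.085,144,.1),(505,248)),(pol(.085,288,.1),(417,152)),(pol(.085,216,.1),(500,165)),(pol(.085,0,.054),(367,213)),(pol(.198,0,.008),(287,215))]
L=np.array([o[0] for o in obs]);U=np.array([o[1] for o in obs])
r=least_squares(lambda q:(proj(p,frame(*q,L))-U).ravel(),[.6,-.165,0],loss="soft_l1")
print(r.x.round(4),(proj(p,frame(*r.x,L))-U).round(1).tolist())
```

```text
[ 0.5946 -0.168  -0.0733] [[-0.1, 0.5], [-0.2, -1.6], [-0.7, -2.3], [0.7, 1.0], [0.5, -0.1], [-0.1, -0.6], [5.2, 0.8], [-0.3, 1.8], [-2.7, 0.8]]
```

>>> move_arm(
  rows=[
    {"x":-0.4,"y":4,"z":0,"rx":0,"ry":0,"rz":5},
    {"x":-0.4,"y":4,"z":0,"rx":0,"ry":0,"rz":5},
    {"x":-0.4,"y":3,"z":0,"rx":0,"ry":0,"rz":5},
    {"x":-0.4,"y":3,"z":0,"rx":0,"ry":0,"rz":5},
    {"x":0,"y":0,"z":0,"rx":0,"ry":0,"rz":0},
  ],
)

```text
time: 5.18
tool_pos: [0.4544, 0.064, 0.3315]
tool_rot: [2.081, 2.353, 0.001]
ft_force: [0.0, -0.7, 0.8]
gripper_width: 0.0856
finger_force: 0.0
```

Run:
```python
from h import *
p=robot.snapshot("wrist");cv2.imwrite("pics/w3.png",p["pixels"]);np.save("w3.npy",p,allow_pickle=True)
s=robot.read_state();print(s["time"],s["tool_pos"],s["tool_rot"])
```

```text
5.225 [0.45467766 0.06234848 0.33138407] [ 2.08513576e+00  2.34948304e+00 -3.52048024e-05]
```

View pics/w3.png

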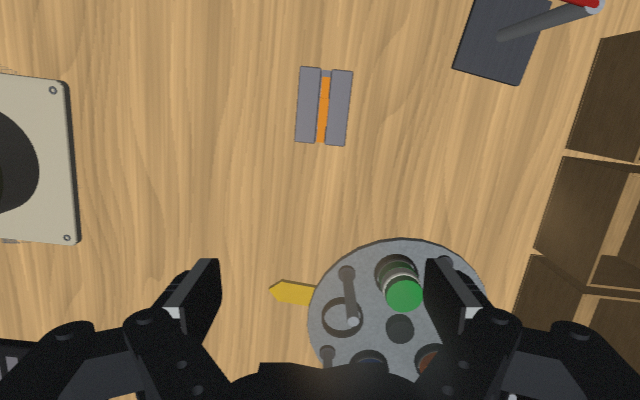

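Run:
```python
from h import *
from scipy.optimize import least_squares
p=np.load("w3.npy",allow_pickle=True).item()
L=np.array([[-.032,.045,.04],[.032,.045,.04],[.032,-.045,.04],[-.032,-.045,.04]]);U=np.array([(302,67),(353,71),(347,146),(295,141)])
r=least_squares(lambda q:(proj(p,frame(*q,L))-U).ravel(),[.448,.125,.1])
print("stand",r.x.round(4),(proj(p,frame(*r.x,L))-U).round(1).tolist())
m=hsv(p,4,15,200,90);m[:, :280]=0;m[:,370:]=0;m[:50]=0;m[160:]=0
print(blobs(m,3))
for v in range(70,150,8):
    c=np.nonzero(m[v])[0]
    if len(c):print(v,c.min(),c.max(),end="; ")
print()
for off in(-.002,0,.002):
  x,y=frame(*r.x,[[off,0,0]])[0][:2]
  t=tagmask(p,x,y,r.x[2],.012)>.5;print(off,[(v,np.nonzero(t[v])[0][[0,-1]].tolist()) for v in range(70,150,8) if t[v].any()])
```

```text
stand [0.4489 0.1236 0.0376] [[-1.5, -1.3], [1.5, -0.3], [-0.6, 0.6], [0.6, 1.2]]
[]

-0.002 [(78, [322, 329]), (86, [321, 329]), (94, [321, 328]), (102, [320, 328]), (110, [319, 327]), (118, [318, 327]), (126, [318, 326]), (134, [317, 324]), (142, [323, 324])]
0 [(78, [324, 331]), (86, [323, 331]), (94, [323, 330]), (102, [322, 330]), (110, [321, 330]), (118, [321, 329]), (126, [320, 328]), (134, [319, 326]), (142, [324, 326])]
0.002 [(78, [326, 333]), (86, [325, 333]), (94, [324, 332]), (102, [324, 333]), (110, [323, 332]), (118, [322, 331]), (126, [322, 330]), (134, [321, 328]), (142, [324, 327])]
```

>>> move_arm(
  rows=[
    {"x":-0.3,"y":3.1,"z":-3,"rx":0,"ry":0,"rz":-2.3},
    {"x":-0.3,"y":3.0,"z":-3,"rx":0,"ry":0,"rz":-2.3},
    {"x":0,"y":0,"z":-5,"rx":0,"ry":0,"rz":0},
    {"x":0,"y":0,"z":-4.8,"rx":0,"ry":0,"rz":0},
    {"x":0,"y":0,"z":-4,"rx":0,"ry":0,"rz":0},
  ],
)

```text
time: 5.85
tool_pos: [0.4486, 0.1213, 0.1314]
tool_rot: [-2.182, -2.259, 0.001]
ft_force: [-0.4, -0.6, -0.3]
gripper_width: 0.0853
finger_force: 0.0
```

>>> move_arm(
  rows=[
    {"x":0,"y":0,"z":0,"rx":0,"ry":0,"rz":0},
  ],
)

```text
time: 5.98
tool_pos: [0.4472, 0.1213, 0.1311]
tool_rot: [-2.179, -2.258, 0.006]
ft_force: [0.8, 0.3, 0.7]
gripper_width: 0.0855
finger_force: 0.0
```

Run:
```python
from h import *
p=robot.snapshot("wrist");cv2.imwrite("pics/w4.png",p["pixels"]);np.save("w4.npy",p,allow_pickle=True)
s=robot.read_state();print(s["time"],s["tool_pos"],s["tool_rot"])
```

```text
6.025 [0.44853269 0.12188256 0.13322324] [-2.18059420e+00 -2.25939215e+00  2.06225494e-03]
```

View pics/w4.png

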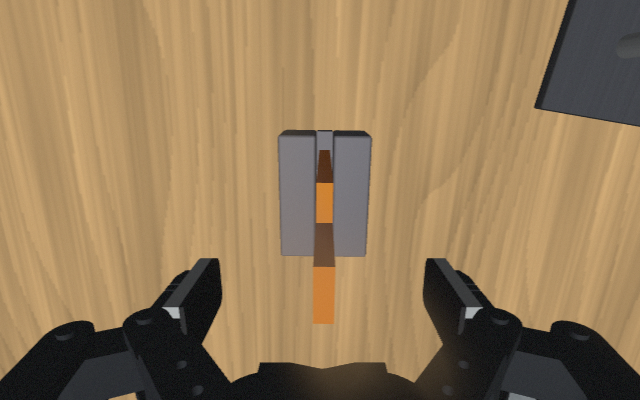

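Run:
```python
from h import *
p=np.load("w4.npy",allow_pickle=True).item()
for uv in((313,323),(333,323),(313,267),(335,267)): print(back(p,uv,.162).round(4))
for uv in((315,222),(333,222),(316,183),(334,183)): print(back(p,uv,.117).round(4))
```

```text
[0.4431 0.1113 0.162 ]
[0.4506 0.1116 0.162 ]
[0.4424 0.1348 0.162 ]
[0.4503 0.1351 0.162 ]
[0.442  0.1352 0.117 ]
[0.4507 0.1356 0.117 ]
[0.4419 0.1546 0.117 ]
[0.4503 0.1549 0.117 ]
```

>>> move_arm(
  rows=[
    {"x":0,"y":0,"z":0,"rx":0,"ry":0,"rz":0},
    {"x":0,"y":0,"z":0,"rx":0,"ry":0,"rz":0},
    {"x":0,"y":0,"z":0,"rx":0,"ry":0,"rz":0},
    {"x":0,"y":0,"z":0,"rx":0,"ry":0,"rz":0},
    {"x":0,"y":0,"z":0,"rx":0,"ry":0,"rz":0},
  ],
  grip=255,
  newtons=30,
)

```text
time: 6.65
tool_pos: [0.4489, 0.1226, 0.1337]
tool_rot: [2.18, 2.261, 0.001]
ft_force: [0.5, 0.1, 2.4]
gripper_width: 0.0077
finger_force: 31.4
```

Run:
```python
from h import *
p=np.load("w3.npy",allow_pickle=True).item()
print(back(p,(592,8),.162).round(4),back(p,(502,38),.012).round(4))
U=[(477,-5),(453,68),(517,86)]
for u in U[1:]:print(back(p,u,.012).round(4))
```

```text
[0.6534 0.2313 0.162 ] [0.6557 0.2319 0.012 ]
[0.6039 0.1906 0.012 ]
[0.69   0.1797 0.012 ]
```

>>> move_arm(
  rows=[
    {"x":0,"y":0,"z":3,"rx":0,"ry":0,"rz":0},
    {"x":0,"y":0,"z":5.5,"rx":0,"ry":0,"rz":0},
    {"x":2.5,"y":4.3,"z":0,"rx":0,"ry":0,"rz":-3},
    {"x":3,"y":4.5,"z":0,"rx":0,"ry":0,"rz":-3},
    {"x":2,"y":4,"z":0,"rx":0,"ry":0,"rz":-3},
  ],
)

```text
time: 7.28
tool_pos: [0.5249, 0.2516, 0.218]
tool_rot: [-2.354, -2.08, -0.0]
ft_force: [-0.2, -0.2, -0.1]
gripper_width: 0.0074
finger_force: 30.7
```

>>> move_arm(
  rows=[
    {"x":0,"y":0,"z":0,"rx":0,"ry":0,"rz":0},
    {"x":0,"y":0,"z":0,"rx":0,"ry":0,"rz":0},
  ],
)

```text
time: 7.52
tool_pos: [0.5235, 0.2502, 0.2179]
tool_rot: [-2.351, -2.084, 0.002]
ft_force: [0.7, 0.1, -0.4]
gripper_width: 0.0079
finger_force: 30.7
```

Run:
```python
from h import *
s=robot.read_state();print(s["time"],s["tool_pos"],s["tool_rot"])
P={n:robot.snapshot(n) for n in("scene","side","wrist")}
np.save("P5.npy",P,allow_pickle=True)
c=[P["wrist"]["pixels"]]
a=cv2.resize(P["scene"]["pixels"][150:290,330:450],None,fx=2.5,fy=2.5,interpolation=cv2.INTER_CUBIC)
b=cv2.resize(P["side"]["pixels"][150:290,190:330],None,fx=2.5,fy=2.5,interpolation=cv2.INTER_CUBIC)
w=cv2.resize(P["wrist"]["pixels"],(320,200))
im=np.zeros((560,650,3),np.uint8);im[:350,:300]=a;im[:350,300:650]=b;im[355:555,:320]=w
cv2.imwrite("pics/five.png",im)
```

```text
7.525 [0.52348518 0.25016855 0.21787596] [-2.35058475e+00 -2.08398889e+00  1.50805723e-03]
```

View pics/five.png

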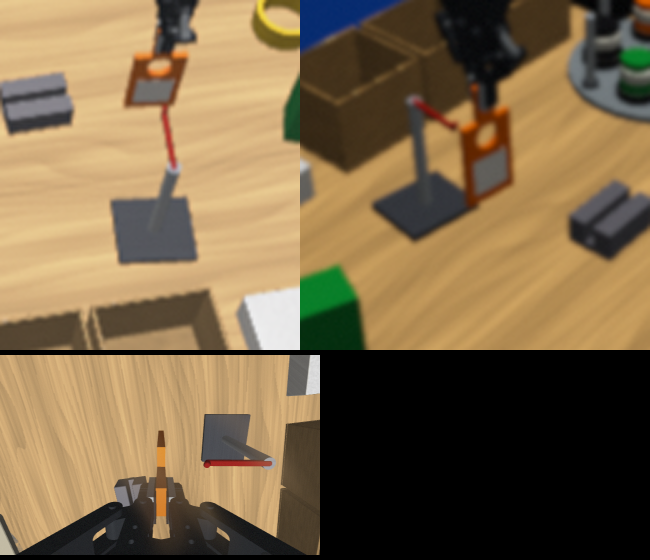

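Run:
```python
from h import *
P=np.load("P5.npy",allow_pickle=True).item()
for n,box in(("wrist",(400,205,150,30)),("scene",(385,185,25,45)),("side",(225,180,35,30))):
    p=P[n];x,y,w,h=box
    m=hsv(p,0,7,110,40)|hsv(p,172,180,110,40)
    q=(np.argwhere(m[y:y+h,x:x+w])[:,::-1]+[x,y]).astype(float);c=q.mean(0);d=np.linalg.svd(q-c)[2][0];d*=np.sign(d[0]+.001)
    t=(q-c)@d;print(n,len(q),[back(p,c+d*e,.160).round(4).tolist() for e in(t.min(),0,t.max())])
# tag eye in hand: tab top centre
p=P["wrist"];print(proj(p,[[.5235,.2502,.2179+.0285]]))
```

```text
wrist 1633 [[0.5756, 0.2448, 0.16], [0.6144, 0.24, 0.16], [0.6584, 0.2345, 0.16]]
scene 51 [[0.5726, 0.249, 0.16], [0.6132, 0.2432, 0.16], [0.6558, 0.2372, 0.16]]
side 46 [[0.6544, 0.2327, 0.16], [0.6264, 0.2366, 0.16], [0.5833, 0.2425, 0.16]]
[[324.03638009 293.75911751]]
```

>>> move_arm(
  rows=[
    {"x":0,"y":0,"z":-1.6,"rx":0,"ry":0,"rz":0},
    {"x":2.2,"y":-0.2,"z":0,"rx":0,"ry":0,"rz":0},
    {"x":2.2,"y":-0.25,"z":0,"rx":0,"ry":0,"rz":0},
    {"x":2.2,"y":-0.25,"z":0,"rx":0,"ry":0,"rz":0},
    {"x":2.3,"y":-0.3,"z":0,"rx":0,"ry":0,"rz":0},
  ],
)

```text
time: 8.3
tool_pos: [0.6132, 0.2398, 0.2012]
tool_rot: [2.352, 2.083, -0.001]
ft_force: [-0.0, 0.7, -0.8]
gripper_width: 0.0076
finger_force: 30.8
```

>>> move_arm(
  rows=[
    {"x":0,"y":0,"z":0,"rx":0,"ry":0,"rz":0},
    {"x":0,"y":0,"z":-0.7,"rx":0,"ry":0,"rz":0},
    {"x":0,"y":0,"z":-0.6,"rx":0,"ry":0,"rz":0},
    {"x":0,"y":0,"z":0,"rx":0,"ry":0,"rz":0},
  ],
)

```text
time: 8.8
tool_pos: [0.612, 0.2405, 0.1886]
tool_rot: [-2.351, -2.084, 0.002]
ft_force: [-0.9, -0.9, -0.8]
gripper_width: 0.0076
finger_force: 30.7
```

Run:
```python
from h import *
s=robot.read_state();print(s["time"],s["tool_pos"],s["ft_force"])
P={n:robot.snapshot(n) for n in("scene","side","wrist")}
a=cv2.resize(P["scene"]["pixels"][150:270,340:460],None,fx=2.5,fy=2.5,interpolation=cv2.INTER_CUBIC)
b=cv2.resize(P["side"]["pixels"][150:270,190:330],None,fx=2.5,fy=2.5,interpolation=cv2.INTER_CUBIC)
cv2.imwrite("pics/six.png",np.hstack([a,b]))
```

```text
8.8 [0.61202879 0.24046488 0.18860797] [-0.87343191 -0.90935204 -0.82599939]
```

View pics/six.png

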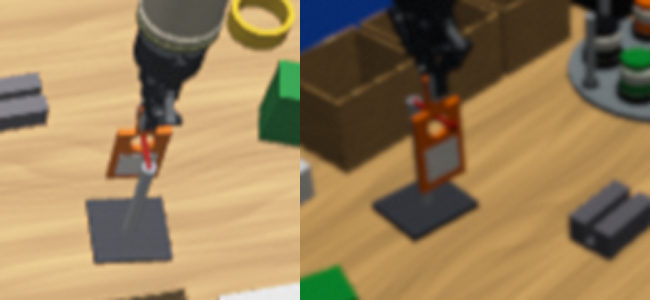

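>>> move_arm(
  rows=[
    {"x":0,"y":0,"z":-0.15,"rx":0,"ry":0,"rz":0},
    {"x":0,"y":0,"z":-0.05,"rx":0,"ry":0,"rz":0},
  ],
)

```text
time: 9.2
tool_pos: [0.6127, 0.2406, 0.1873]
tool_rot: [2.351, 2.083, 0.0]
ft_force: [-0.0, 0.1, -0.9]
gripper_width: 0.0079
finger_force: 30.7
```

>>> move_arm(
  rows=[
    {"x":0,"y":0,"z":0,"rx":0,"ry":0,"rz":0},
    {"x":0,"y":0,"z":0,"rx":0,"ry":0,"rz":0},
    {"x":0,"y":0,"z":0,"rx":0,"ry":0,"rz":0},
    {"x":0,"y":0,"z":0,"rx":0,"ry":0,"rz":0},
  ],
  grip=120,
)

```text
time: 9.7
tool_pos: [0.6127, 0.2406, 0.1874]
tool_rot: [2.351, 2.083, 0.0]
ft_force: [0.2, -0.5, -0.1]
gripper_width: 0.0451
finger_force: 0.0
```

>>> move_arm(
  rows=[
    {"x":0,"y":0,"z":0.5,"rx":0,"ry":0,"rz":0},
    {"x":0,"y":0,"z":1.5,"rx":0,"ry":0,"rz":0},
    {"x":0,"y":0,"z":3,"rx":0,"ry":0,"rz":0},
    {"x":0,"y":0,"z":3,"rx":0,"ry":0,"rz":0},
    {"x":0,"y":0,"z":2,"rx":0,"ry":0,"rz":0},
  ],
)

```text
time: 10.32
tool_pos: [0.613, 0.241, 0.2903]
tool_rot: [2.351, 2.083, 0.004]
ft_force: [0.0, -0.0, 0.2]
gripper_width: 0.0452
finger_force: 0.0
```

Run:
```python
from h import *
s=robot.read_state();print(s["time"],s["tool_pos"],s["qpos"].round(2) if hasattr(s["qpos"],"round") else s["qpos"])
P={n:robot.snapshot(n) for n in("scene","side","wrist")}
a=cv2.resize(P["scene"]["pixels"][150:270,340:460],None,fx=2.5,fy=2.5,interpolation=cv2.INTER_CUBIC)
b=cv2.resize(P["side"]["pixels"][150:270,190:330],None,fx=2.5,fy=2.5,interpolation=cv2.INTER_CUBIC)
cv2.imwrite("pics/seven.png",np.hstack([a,b]))
# post plan: CCW angle from front a -> world
X=[];c=np.array([.5946,-.168]);yaw=-.0733
for k in range(5):
    for th in(0,-144):
        a=np.radians(36+72*k+th)+yaw+np.pi
        q=c+.115*np.array([np.cos(a),np.sin(a)]);print(k,th,q.round(4),round(np.hypot(*q),3))
```

```text
10.325 [0.61297647 0.24096242 0.29028818] [ 0.07  0.49 -0.77  1.24  0.33  1.54 -0.77]
0 0 [ 0.4969 -0.2286] 0.547
0 -144 [ 0.6381 -0.0615] 0.641
1 0 [ 0.622  -0.2797] 0.682
1 -144 [ 0.5068 -0.0938] 0.515
2 0 [ 0.7093 -0.1764] 0.731
2 -144 [ 0.4969 -0.2286] 0.547
3 0 [ 0.6381 -0.0615] 0.641
3 -144 [ 0.622  -0.2797] 0.682
4 0 [ 0.5068 -0.0938] 0.515
4 -144 [ 0.7093 -0.1764] 0.731
```

View pics/seven.png

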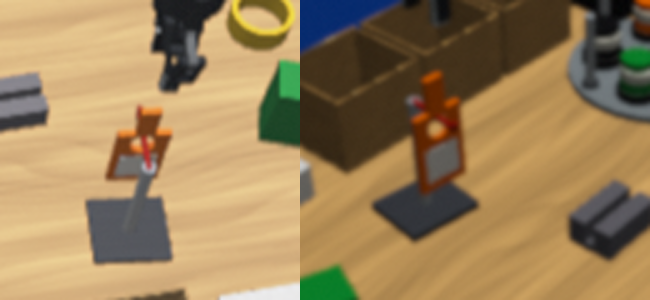

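>>> move_arm(
  rows=[
    {"x":-1.3,"y":-5.2,"z":-0.5,"rx":0,"ry":0,"rz":-1},
    {"x":-1.3,"y":-5.2,"z":-0.5,"rx":0,"ry":0,"rz":-1},
    {"x":-1.3,"y":-5.2,"z":-0.5,"rx":0,"ry":0,"rz":-1},
    {"x":-1.3,"y":-5.2,"z":-0.5,"rx":0,"ry":0,"rz":-1},
    {"x":-1.3,"y":-5.2,"z":-0.5,"rx":0,"ry":0,"rz":-1},
  ],
)

```text
time: 11.1
tool_pos: [0.5466, -0.0213, 0.2613]
tool_rot: [-2.441, -1.977, 0.001]
ft_force: [1.0, 0.5, -0.1]
gripper_width: 0.0448
finger_force: 0.0
```

>>> move_arm(
  rows=[
    {"x":-1.3,"y":-5.2,"z":-0.5,"rx":0,"ry":0,"rz":-1},
    {"x":-1.3,"y":-5.2,"z":-0.5,"rx":0,"ry":0,"rz":-1},
    {"x":-1.3,"y":-5.2,"z":-0.5,"rx":0,"ry":0,"rz":-1},
    {"x":-1.2,"y":-5.3,"z":-0.5,"rx":0,"ry":0,"rz":-1},
    {"x":0,"y":0,"z":0,"rx":0,"ry":0,"rz":0},
  ],
)

```text
time: 11.72
tool_pos: [0.4942, -0.2333, 0.2406]
tool_rot: [-2.514, -1.882, 0.004]
ft_force: [0.2, 0.3, 0.6]
gripper_width: 0.0456
finger_force: 0.0
```

Run:
```python
from h import *
s=robot.read_state();print(s["time"],s["tool_pos"],s["tool_rot"],np.round(s["qpos"],2))
p=robot.snapshot("wrist");np.save("w8.npy",p,allow_pickle=True)
for k in range(5):
    for z in(.15,):
        a=np.radians(36+72*k)-.0733+np.pi
        print(k,proj(p,[[.5946+.115*np.cos(a),-.168+.115*np.sin(a),z]]).round(0))
H=p["pixels"].copy();cv2.imwrite("pics/w8.png",H)
```

```text
11.725 [ 0.49422173 -0.23329658  0.24064943] [-2.51399207 -1.88151509  0.00354686] [ 0.85  0.2  -0.56  1.63  0.11  1.34 -0.01]
0 [[325. 195.]]
1 [[514. 214.]]
2 [[636.  23.]]
3 [[ 492. -163.]]
4 [[278. -19.]]
```

View pics/w8.png

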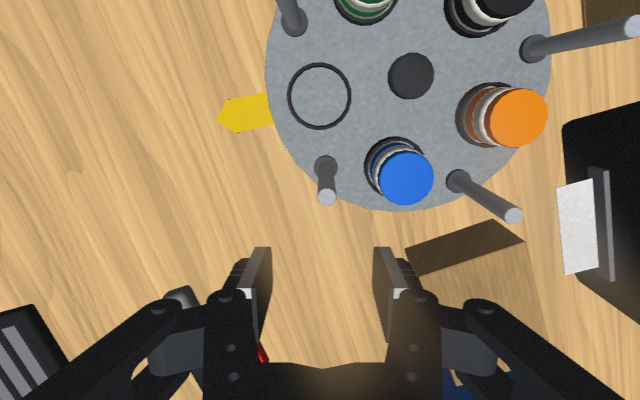

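Run:
```python
from h import *
from scipy.optimize import least_squares
def pol(r,a,z): a=np.radians(a); return [-r*np.cos(a),-r*np.sin(a),z]
p=np.load("w8.npy",allow_pickle=True).item()
obs=[(pol(.115,36,.15),(326.5,197)),(pol(.115,108,.15),(513,216)),(pol(.085,0,.054),(319,96)),(pol(.085,72,.1),(405,178)),(pol(.085,144,.1),(515,118)),(pol(.115,180,.15),(634,26))]
L=np.array([o[0] for o in obs]);U=np.array([o[1] for o in obs])
r=least_squares(lambda q:(proj(p,frame(*q,L))-U).ravel(),[.595,-.168,-.07],loss="soft_l1")
print(r.x.round(4),(proj(p,frame(*r.x,L))-U).round(1).tolist(),frame(*r.x,[pol(.115,36,.15)]))
s=robot.read_state();print(s["time"],s["tool_pos"])
```

```text
[ 0.5941 -0.1691 -0.0754] [[-1.7, -0.3], [-0.3, -0.1], [-1.4, 0.3], [0.3, 1.2], [2.8, 0.4], [0.8, -0.5]] [[ 0.49626788 -0.22944849  0.15      ]]
11.775 [ 0.49546507 -0.23016643  0.24112533]
```

>>> move_arm(
  rows=[
    {"x":0.1,"y":0.1,"z":-5,"rx":0,"ry":0,"rz":0},
    {"x":0,"y":0,"z":-4.5,"rx":0,"ry":0,"rz":0},
    {"x":0,"y":0,"z":-2.9,"rx":0,"ry":0,"rz":0},
    {"x":0,"y":0,"z":0,"rx":0,"ry":0,"rz":0},
  ],
)

```text
time: 12.28
tool_pos: [0.4967, -0.2253, 0.1163]
tool_rot: [-2.502, -1.893, 0.002]
ft_force: [-0.3, 0.9, 0.6]
gripper_width: 0.0452
finger_force: 0.0
```

>>> move_arm(
  rows=[
    {"x":0,"y":0,"z":0,"rx":0,"ry":0,"rz":0},
    {"x":0,"y":0,"z":0,"rx":0,"ry":0,"rz":0},
    {"x":0,"y":0,"z":0,"rx":0,"ry":0,"rz":0},
    {"x":0,"y":0,"z":0,"rx":0,"ry":0,"rz":0},
  ],
  grip=255,
  newtons=40,
)

```text
time: 12.78
tool_pos: [0.499, -0.2275, 0.12]
tool_rot: [2.505, 1.891, 0.003]
ft_force: [0.8, 1.9, 6.6]
gripper_width: 0.0126
finger_force: 39.3
```

Run:
```python
import numpy as np
from station import robot
s=robot.read_state();print(s["time"],s["tool_pos"],s["tool_rot"],s["gripper_width"])
c=np.array([.5943,-.1686])
q0=None
for th in np.arange(0,-145,-9):
    a=np.radians(36+th)-.0743+np.pi;q=c+.115*np.array([np.cos(a),np.sin(a)])
    if q0 is not None: print(th,((q-q0)*100).round(2),q.round(4))
    q0=q
```

```text
12.775 [ 0.49900811 -0.22752824  0.12004794] [2.50513054 1.89122615 0.00261605] 0.012573380435187258
-9 [-0.83  1.6 ] [ 0.4882 -0.2131]
-18 [-0.56  1.71] [ 0.4826 -0.1959]
-27 [-0.29  1.78] [ 0.4797 -0.1781]
-36 [-0.01  1.8 ] [ 0.4796 -0.1601]
-45 [0.27 1.78] [ 0.4824 -0.1422]
-54 [0.55 1.72] [ 0.4879 -0.125 ]
-63 [0.81 1.61] [ 0.496  -0.1089]
-72 [1.05 1.46] [ 0.5065 -0.0943]
-81 [1.27 1.28] [ 0.5192 -0.0815]
-90 [1.46 1.07] [ 0.5338 -0.0708]
-99 [1.6  0.83] [ 0.5498 -0.0625]
-108 [1.71 0.56] [ 0.567  -0.0569]
-117 [1.78 0.29] [ 0.5848 -0.054 ]
-126 [1.8  0.01] [ 0.6028 -0.0539]
-135 [ 1.78 -0.27] [ 0.6207 -0.0567]
-144 [ 1.72 -0.55] [ 0.6379 -0.0622]
```

>>> move_arm(
  rows=[
    {"x":-0.8,"y":1.6,"z":0,"rx":0,"ry":0,"rz":0},
    {"x":-0.55,"y":1.7,"z":0,"rx":0,"ry":0,"rz":0},
    {"x":-0.3,"y":1.8,"z":0,"rx":0,"ry":0,"rz":0},
    {"x":0,"y":1.8,"z":0,"rx":0,"ry":0,"rz":0},
    {"x":0.25,"y":1.8,"z":0,"rx":0,"ry":0,"rz":0},
  ],
)

```text
time: 13.4
tool_pos: [0.4848, -0.1408, 0.1199]
tool_rot: [2.506, 1.889, 0.002]
ft_force: [7.4, -1.9, 1.0]
gripper_width: 0.0125
finger_force: 40.2
```

>>> move_arm(
  rows=[
    {"x":0.55,"y":1.7,"z":0,"rx":0,"ry":0,"rz":0},
    {"x":0.8,"y":1.6,"z":0,"rx":0,"ry":0,"rz":0},
    {"x":1.05,"y":1.45,"z":0,"rx":0,"ry":0,"rz":0},
    {"x":1.25,"y":1.3,"z":0,"rx":0,"ry":0,"rz":0},
    {"x":1.45,"y":1.05,"z":0,"rx":0,"ry":0,"rz":0},
  ],
)

```text
time: 14.02
tool_pos: [0.5334, -0.0655, 0.1196]
tool_rot: [-2.502, -1.893, 0.002]
ft_force: [-12.2, 10.9, 19.7]
gripper_width: 0.0127
finger_force: 41.6
```

>>> move_arm(
  rows=[
    {"x":1.65,"y":0.3,"z":0,"rx":0,"ry":0,"rz":0},
    {"x":1.7,"y":0.55,"z":0,"rx":0,"ry":0,"rz":0},
    {"x":1.8,"y":0.3,"z":0,"rx":0,"ry":0,"rz":0},
    {"x":1.8,"y":0,"z":0,"rx":0,"ry":0,"rz":0},
    {"x":1.0,"y":-0.15,"z":0,"rx":0,"ry":0,"rz":0},
  ],
)

```text
time: 14.65
tool_pos: [0.6157, -0.0419, 0.12]
tool_rot: [-2.484, -1.902, -0.021]
ft_force: [2.3, 43.4, 5.1]
gripper_width: 0.0101
finger_force: 44.4
```

Run:
```python
from h import *
s=robot.read_state();print(s["time"],s["tool_pos"],s["ft_force"],s["gripper_width"])
d=s["tool_pos"][:2]-np.array([.5943,-.1686]);print("r",np.hypot(*d),"table deg",np.degrees(np.arctan2(d[1],d[0])-(np.pi+.6283-.0743-2*np.pi)),"want 216 i.e. -144")
```

```text
14.65 [ 0.61565289 -0.04186519  0.11998985] [ 2.33704845 43.43762891  5.1094998 ] 0.010062008684087617
r 0.12852104130857686 table deg 228.69449087479924 want 216 i.e. -144
```

>>> move_arm(
  rows=[
    {"x":0,"y":0,"z":0,"rx":0,"ry":0,"rz":0},
    {"x":0,"y":0,"z":0,"rx":0,"ry":0,"rz":0},
  ],
  grip=186,
)

```text
time: 14.9
tool_pos: [0.6135, -0.059, 0.118]
tool_rot: [-2.506, -1.893, 0.002]
ft_force: [-1.4, 1.8, -1.7]
gripper_width: 0.0234
finger_force: 1.0
```

Run:
```python
from h import *
p=robot.snapshot("wrist");s=robot.read_state();print(s["time"],s["tool_pos"],s["tool_rot"],s["ft_force"],s["gripper_width"],s["qpos"].round(2))
cv2.imwrite("pics/w9.png",p["pixels"]);np.save("w9.npy",p,allow_pickle=True)
for nm,a in dict(orange=(6,14,200,150),green=(55,75,150,80),blue=(105,120,170,80)).items():
    for A,c,b in blobs(hsv(p,*a),3,100): print(nm,A,c,b,back(p,c,.1).round(3))
q=robot.snapshot("scene");cv2.imwrite("pics/s9.png",q["pixels"]);np.save("s9.npy",q,allow_pickle=True)
for nm,a in dict(orange=(6,14,190,90),green=(55,75,150,60)).items():
    for A,c,b in blobs(hsv(q,*a),4,8): print(nm,A,c,b,back(q,c,.1).round(3))
```

```text
14.95 [ 0.61351297 -0.05967691  0.11803797] [-2.50751830e+00 -1.89180750e+00  1.99278185e-03] [-2.0931055   1.88991889 -0.07401364] 0.022990236725981824 [ 0.5   0.47 -0.62  1.59  0.29  1.17 -0.46]
blue 235 [229.9, 297.5] [217, 292, 27, 13] [ 0.557 -0.075  0.1  ]
orange 167 [397.0, 203.4] [385, 194, 23, 22] [0.577 0.264 0.1  ]
orange 17 [253.9, 211.4] [247, 207, 12, 7] [ 0.532 -0.178  0.1  ]
green 717 [462.3, 189.3] [445, 175, 35, 33] [0.561 0.485 0.1  ]
green 144 [250.0, 255.6] [243, 250, 15, 13] [ 0.679 -0.202  0.1  ]
green 53 [218.0, 287.6] [213, 285, 11, 6] [ 0.76  -0.297  0.1  ]
```

>>> move_arm(
  rows=[
    {"x":1.0,"y":0,"z":0,"rx":0,"ry":0,"rz":0},
    {"x":1.0,"y":-0.15,"z":0,"rx":0,"ry":0,"rz":0},
    {"x":0.8,"y":-0.25,"z":0,"rx":0,"ry":0,"rz":0},
    {"x":0,"y":0,"z":0,"rx":0,"ry":0,"rz":0},
    {"x":0,"y":0,"z":0,"rx":0,"ry":0,"rz":0},
  ],
)

```text
time: 15.62
tool_pos: [0.6421, -0.0634, 0.1182]
tool_rot: [-2.507, -1.893, 0.0]
ft_force: [-1.9, -1.1, -0.6]
gripper_width: 0.023
finger_force: 0.9
```

Run:
```python
from h import *
p=robot.snapshot("wrist");s=robot.read_state();print(s["time"],s["tool_pos"],s["ft_force"],s["gripper_width"],s["finger_force"])
t=np.array([s["tool_pos"][0],s["tool_pos"][1]])+(.007-s["gripper_width"]/2)*np.array([.962,-.274])
c=np.array([.5943,-.1686]);d=t-c
print("from finger",np.degrees(np.arctan2(d[1],d[0]))-(180+36-4.26),np.hypot(*d))
for n in("scene","side"):
    q=robot.snapshot(n);cv2.imwrite(f"pics/{n}10.png",q["pixels"])
    for col,a,ang in(("orange",(6,14,190,80),144),("green",(55,75,150,60),288),("blue",(100,120,170,80),72)):
        for A,cc,b in blobs(hsv(q,*a),8,8):
            w=back(q,cc,.093)[:2]-c
            if .06<np.hypot(*w)<.11: print(n,col,A,cc,(w+c).round(4),round(((np.degrees(np.arctan2(w[1],w[0]))-(180-4.26+ang))+360)%360-360,1))
    e=c+.085*np.array([-np.cos(.0743),np.sin(.0743)]);print("front pix",proj(q,[[*e,.1]]).round(1),proj(q,[[*e,.085]]).round(1))
```

```text
15.675 [ 0.64200251 -0.06337794  0.11823785] [-2.02334346 -0.69085911 -0.77163914] 0.022926931269239968 0.8476762846112251
from finger -143.92580208308618 0.11495590067387707
scene orange 11 [260.4, 210.9] [ 0.5293 -0.1581] -149.0
scene green 144 [243.5, 253.0] [ 0.664  -0.2205] -140.4
front pix [[258.2 204.6]] [[258.7 207.1]]
side orange 100 [354.7, 169.4] [ 0.5151 -0.1734] -136.2
side green 68 [328.8, 149.2] [ 0.6686 -0.2278] -142.3
side blue 93 [325.6, 173.2] [ 0.576  -0.0923] -144.2
front pix [[354.2 169.5]] [[354.  173.3]]
```

>>> move_arm(
  rows=[
    {"x":0,"y":0,"z":0,"rx":0,"ry":0,"rz":0},
    {"x":0,"y":0,"z":0,"rx":0,"ry":0,"rz":0},
    {"x":0,"y":0,"z":0,"rx":0,"ry":0,"rz":0},
    {"x":0,"y":0,"z":0,"rx":0,"ry":0,"rz":0},
    {"x":0,"y":0,"z":0,"rx":0,"ry":0,"rz":0},
  ],
)

```text
time: 16.4
tool_pos: [0.6422, -0.0634, 0.1183]
tool_rot: [2.507, 1.893, 0.0]
ft_force: [-1.7, -1.0, -1.9]
gripper_width: 0.0229
finger_force: 0.9
```

Run:
```python
from h import *
for _ in range(4):
    q=robot.snapshot("side");s=robot.read_state();print(s["time"],s["finger_force"],s["ft_force"].round(1),[(A,c) for A,c,b in blobs(hsv(q,6,14,190,80),4)])
print([(A,c) for A,c,b in blobs(hsv(q,55,75,150,60),4)],[(A,c) for A,c,b in blobs(hsv(robot.snapshot("scene"),6,14,190,80),4)])
```

```text
16.45 0.9292291849851608 [-2.1 -0.4 -1.6] [(415, [243.7, 197.5]), (101, [354.7, 169.4]), (18, [356.3, 182.2])]
16.5 0.9269718267023563 [-0.6 -0.6 -1.6] [(409, [243.6, 197.4]), (102, [354.7, 169.4]), (19, [356.1, 182.2])]
16.55 0.9223414398729801 [-2.4 -0.  -1.1] [(408, [243.6, 197.3]), (101, [354.7, 169.4]), (18, [356.2, 182.1])]
16.6 0.9270702861249447 [-2.2  0.  -1.2] [(409, [243.7, 197.4]), (101, [354.7, 169.4]), (19, [356.1, 182.2])]
[(556, [192.0, 269.1]), (68, [328.8, 149.2]), (8, [317.9, 118.9])] [(171, [396.6, 203.8]), (12, [259.1, 211.2])]
```

```bash
python3 -c "
from station import robot
print(robot.job_done())"
```

```text
the job is handed in; nothing more can be done
None
```

The job is handed in, with no verdict returned. The tag hangs by its eye on the red hook, let go. The turntable is at about -144° with the orange jar at the front, held still by a finger pushing on post0 (pad reading 0.9 N) rather than gripped, because the grip slipped mid-turn.

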